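# Slide the battery box home in its charging bay and close the keeper

## Task

Push the heavy battery box across the bench, low down near its base so that it slides and does not tip, until it sits fully home against the back of its charging bay. Then push the bay's keeper by its upright pin until it lies fully across the mouth behind the battery. Only push with the fingers: do not lift the battery, and leave the other things on the bench where they stand.

Things in the scene. Friction and masses are not known exactly. Their poses are not given: they have to be found in the camera images.
- battery: Grey plastic battery box with black ribs, loose, 0.7 to 1 kg: 65 mm along its x, 151 along its y, 94 tall. Origin at the centre of its underside. It starts before the bay's mouth, 120 to 170 mm short of home, up to 20 mm to one side, its x within 0.25 rad of the bay's x. Push on its long face at x = -32.5 mm; pushed higher than about 40 mm above the bench it may tip instead of sliding.
- bay: U-shaped steel charging bay fixed to the bench, no floor: the battery slides in on the bench along the bay's +x. Origin on the bench where the centre of the fully home battery's underside belongs, axes parallel (within about 2 mm along x; the back wall's face is at x = +34 mm). Walls 60 mm tall; side walls' inner faces at y = +/-87.5 mm, from x = -38 to +38 mm.
- keeper (a joint): Steel keeper arm, 65 mm long, 12 wide, 38 to 52 mm above the bench, on a vertical pivot. Radians: at 0 it points back and outward (235 deg counter-clockwise from the bay's +x, from above); it closes clockwise from above to its stop at 2.53, across the mouth, pointing along the bay's +y. Starts at 0 to 0.4, stays where left; about 1 N at the pin turns it. It fouls a battery left 10 mm or more short.
- keeper_pin (a point): Centre of the top of the keeper's upright round pin: 12 mm diameter, top 85 mm above the bench, free from 52 mm up, 65 mm from the pivot axis.
- bay_mouth (a point): Point on the bench in the middle of the bay's mouth, at x = -47 mm in the bay's frame. On each side of it, 97.5 mm away along the bay's y, stands a round steel guide post of 9 mm radius, 36 mm tall.
- keeper_pivot (a point): Point on the keeper's pivot axis, at the top of the keeper arm, 52 mm above the bench; at x = -47, y = -97.5 mm in the bay's frame.
- sample_jar: Bystander, to be left alone: amber glass jar, 52 mm diameter, 75 mm tall; origin at the centre of its underside.
- wrench: Bystander, to be left alone: steel wrench lying flat, 150 mm long; origin at the centre of its underside (of the tool as it lies).
- filter_cup: Bystander, to be left alone: blue plastic filter cup, 66 mm diameter, 68 mm tall; origin at the centre of its underside.
- sample_can: Bystander, to be left alone: plain metal sample can, 50 mm diameter, 80 mm tall; origin at the centre of its underside.
- tall_bottle: Bystander, to be left alone: white plastic bottle with a cap, 64 mm diameter, 150 mm tall; origin at the centre of its underside.
- gas_detector: Bystander, to be left alone: yellow portable gas detector, 50 x 70 x 120 mm tall; origin at the centre of its underside.
Not all that is in view belongs to the job. Leave any blue or purple look-alike of the battery alone.

How it is judged:
By the outcome, as a careful person would: the job done as asked, in the order asked, and still so for the second after the job is handed in, with the robot touching nothing.
It also fails if it takes over 58 s, if anything falls off the work surface, if the arm or the gripper's body presses on something with over 40 N, if the wrist force passes 120 N, or if a joint passes its speed limit or range.

## Robot

A 7-joint arm with a two-finger parallel gripper is mounted at the origin on the work surface. World frame = base frame: x ahead of the robot, y to its left, z up, the work surface at z = 0. Lengths are in m, angles in rad, forces in N, time in s.
With the tool pointing down it reaches from about 0.4 to 0.85 m from the base axis. Payload 10.4 kg.
Tool frame: the origin (TCP) lies between the finger pads; the fingertips stand 11 mm ahead of it and the grasp point (between the pads) lies 8 mm behind it (tip_reach is the distance from the TCP to the fingertips, in m); z points along the fingers, y is the line along which they close (so a half turn about z gives the same grasp; the last joint's range is limited). The gripper opens to 85 mm and grips with 20 to 120 N. Pads are 22 mm wide; open, the fingers measure 114 mm over their backs; the gripper's body (76 mm by 85 mm) begins 54 mm behind the grasp point. The pads swing forward as they close: fully open they stand 13 mm farther back than shut.
Start: joints at [1.118, 0.332, -0.065, 1.46, 0.022, 1.35, -0.088], TCP at [0.26, -0.568, 0.242] pointing down, gripper open.
Joint ranges: [-2.6, 2.6], [-0.5, 2.12], [-1.47, 1.34], [0.16, 2.42], [-1.27, 4.41], [0.06, 2.06], [-2.6, 2.6]. Speed limits (rad/s): [2.22, 2.22, 2.79, 2.79, 3.14, 3.14, 3.14].

## Interface

Orientations are given as a unit quaternion [x, y, z, w].
In Python, from workcell import * gives the robot as it stands.
- The arm moves only by the shell command python3 -m inch 'ROWS' [OPENING] [FORCE]. ROWS is JSON, a list of rows, each an object with "slide": the shift along the world's x, y, z in m, a list of three; "yaw": the turn about the world's z in rad. A call has 1 to 20 rows; each row is the pose to reach, as a shift and turn from the pose commanded when the call began; what a row does not reach only later rows make up. A row lasts 1/12 s, in which the tool goes at most 41.7 mm and 7.16 degrees, less where a joint would pass 70% of its speed; a pose out of reach is approached as far as the arm can. A call with a gripper value outside its range is refused whole. OPENING is the closure in counts, from 0 (fully open) to 255 (shut), set as the call begins (- or left out, the last holds). The fingers move at their own pace and stop on an object; FORCE is the grip in N (left out, the last holds). Time passes only in rows, so rows that repeat a pose let the fingers close. It gives the time, the measured TCP pose, the force, the opening and the grip force at its end, in the units of the state.
- get_obs(): the state, without advancing time (a new reading comes with each control period).
- camera(name): name is "scene" or "top" or "wrist"; returns a dict with "frame" (384x512x3 uint8, red, green, blue), "fx", "fy", "cx", "cy" (pixels), "extrinsics" (4x4, takes a point from world to camera coordinates). Camera axes: x right, y down, z forward; pixel columns grow to the right and rows downward; lengths in m; the calibration is good to about 2 mm. A picture is of the moment at which its call begins. There is no depth.
- hand_in(): hands the job in; it is judged then, once.
The state is a dict: "clock": time; "joint_pos": joint angles; "joint_velocities": joint speeds; "tau": joint torques, N m; "position": TCP position; "ee_rot": TCP orientation; "ft_force": force on the tool from outside, world axes, zero at the start; "torque": the same for the moment, N m; "grip_width": opening from 0.0 (shut) to 1.0 (fully open); "grasp_force": force on a finger pad.
Only numpy, scipy, OpenCV 4.12 (cv2) and the standard library are available. Lean on these libraries where they do the work, as an engineer would, in place of code of your own. Each camera call takes 0.05 s, during which the arm holds its last target. There are 200 camera calls.

## Working session

There is one attempt and no reset: what is moved stays moved. The work goes in short steps, Python scripts to look and compute and a shell command to move; the robot and the scene stay as the last step left them, time stands still between calls to the robot, and variables do not carry over. Pictures are saved under pics/ and viewed, at most 10 in all, crops included, and the job is handed in when it is done.

```bash
mkdir -p pics; cat > h.py <<'E'
from workcell import *
import numpy as np, cv2
def ray(c,u,v,z):
    E=np.array(c["extrinsics"]);R=E[:3,:3];t=E[:3,3];o=-R.T@t
    d=R.T@np.array([(u-c["cx"])/c["fx"],(v-c["cy"])/c["fy"],1]);return o+d*(z-o[2])/d[2]
def proj(c,p):
    E=np.array(c["extrinsics"]);q=E[:3,:3]@np.array(p)+E[:3,3]
    return c["fx"]*q[0]/q[2]+c["cx"],c["fy"]*q[1]/q[2]+c["cy"]
def save(c,n,crop=None,s=1):
    f=c["frame"][:,:,::-1]
    if crop: f=f[crop[1]:crop[3],crop[0]:crop[2]]
    cv2.imwrite("pics/"+n,cv2.resize(f,None,fx=s,fy=s,interpolation=cv2.INTER_CUBIC))
E
python3 - <<'E'
from h import *
for n in("top","scene"):
    c=camera(n);save(c,n+"1.png",None,1.5);import pickle;pickle.dump(c,open(n+".pkl","wb"));E=np.array(c["extrinsics"]);print(n,c["fx"],-E[:3,:3].T@E[:3,3])
print(get_obs())
E
```

```text
top 477.5373183124781 [0.37857863 0.0601822  1.22406539]
scene 371.35046147647455 [1.17757461 0.25316631 0.90102687]
{'clock': 0.1, 'joint_pos': array([ 1.11837282,  0.33284573, -0.06469045,  1.46087492,  0.02160449,
        1.34986485, -0.08849628]), 'joint_velocities': array([-0.00071223, -0.0009153 ,  0.00065876, -0.00327423,  0.00188338,
        0.00193793,  0.00031314]), 'tau': array([ 2.44972405e-03, -6.26747203e+01,  4.96131554e-02, -3.92428493e+01,
        1.62152702e-02,  7.09000829e-03,  1.56678664e-05]), 'position': array([ 0.26030289, -0.56786358,  0.24156391]), 'ee_rot': array([ 9.76993385e-01,  2.13268622e-01, -1.69682220e-04, -6.26080732e-04]), 'ft_force': array([ 0.23347329,  0.13668108, -0.12904246]), 'torque': array([ 0.00628339, -0.03460469, -0.00250938]), 'grasp_force': 0.0, 'grip_width': 1.0026191765999166}
```

View pics/top1.png

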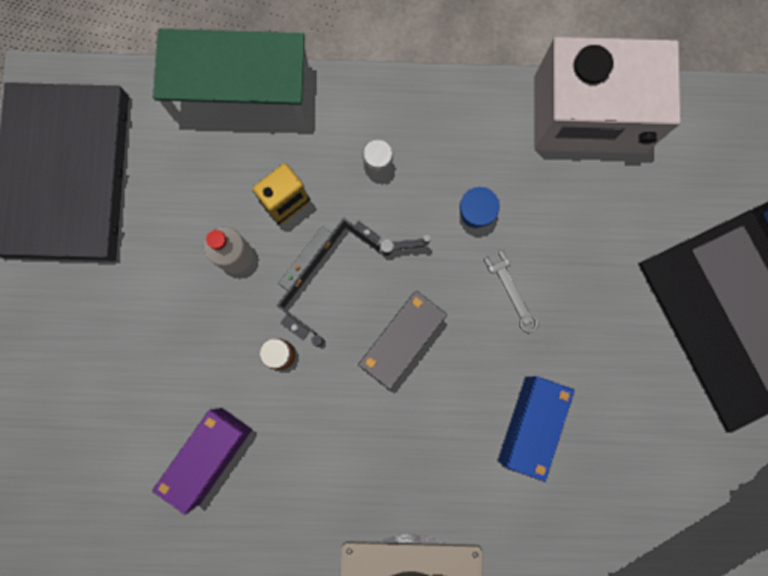

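View pics/scene1.png

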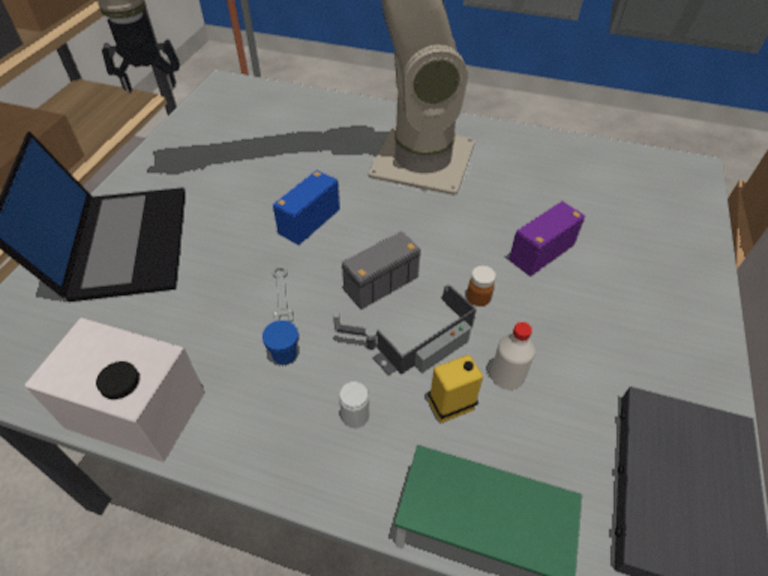

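The grey box with ribs at top (403,340) is the battery. The purple box (203,460) and the blue one (537,428) are the look-alikes, ruled out by colour. One crop will confirm it and give the bay's points.

```bash
python3 - <<'E'
from h import *
import pickle
c=pickle.load(open("top.pkl","rb"));save(c,"crop.png",(170,130,310,270),4.2)
f=c["frame"]
hsv=cv2.cvtColor(f,cv2.COLOR_RGB2HSV)
m=cv2.inRange(hsv,(8,100,120),(22,255,255))
n,l,s,ce=cv2.connectedComponentsWithStats(m)
for i in range(1,n):
    if s[i,4]>15: print("orange",ce[i],s[i,4],ray(c,*ce[i],.094).round(4))
print(f[227,268],f[250,290],f[215,260])
E
```

```text
orange [184.90512334 123.60531309] 527 [0.6864 0.233  0.094 ]
orange [277.7        201.23333333] 30 [0.503  0.0037 0.094 ]
orange [246.67741935 241.32258065] 31 [0.4061 0.0748 0.094 ]
orange [375.69565217 263.34782609] 23 [ 0.3628 -0.2292  0.094 ]
orange [139.88888889 281.48148148] 27 [0.3067 0.3202 0.094 ]
orange [359.81818182 312.86363636] 22 [ 0.2485 -0.1917  0.094 ]
orange [108.75862069 325.13793103] 29 [0.2064 0.3858 0.094 ]
[113 108 110] [131 132 130] [104 101 102]
```

View pics/crop.png

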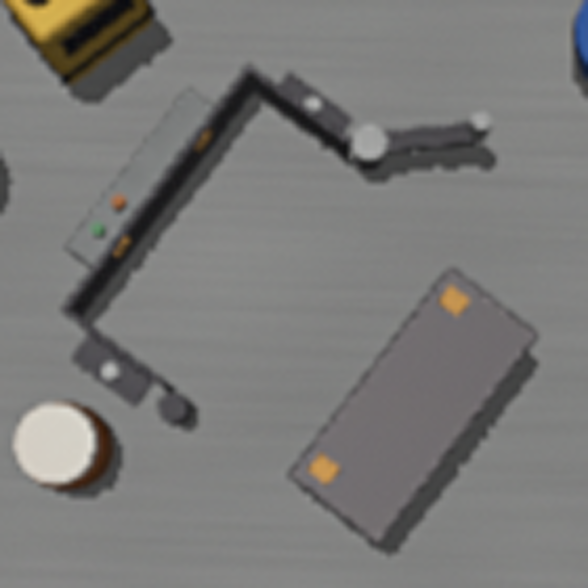

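Confirmed: the grey box's top corners in the crop are (450,268), (538,335), (388,550) and (290,474). The pivot is at (369,142), the left post at (174,406) and the pin top at (480,120). The jar stands close to the left post.

```bash
cat > geo.py <<'E'
from h import *
import pickle
c=pickle.load(open("top.pkl","rb"))
P=lambda u,v,z: ray(c,170+(u+.5)/4.2-.5,130+(v+.5)/4.2-.5,z)[:2]
piv=P(369,142,.055);post=P(174,406,.036);pin=P(480,120,.085)
d=post-piv;ey=d/np.linalg.norm(d);ex=np.array([ey[1],-ey[0]])
mouth=(piv+post)/2; bay=mouth+.047*ex
E
python3 - <<'E'
from geo import *
print("piv",piv,"post",post,np.linalg.norm(d),"pin",pin,np.linalg.norm(pin-piv))
print("bay",bay,"yaw",np.arctan2(ex[1],ex[0]))
B=lambda p:np.array([(p-bay)@ex,(p-bay)@ey]).round(4)
q=np.array([P(*k,.094) for k in((450,268),(538,335),(388,550),(290,474))])
print("batt c",q.mean(0),B(q.mean(0)),np.linalg.norm(np.diff(q,axis=0),axis=1))
for a,b in((0,3),(1,2)): w=q[b]-q[a];print("long yaw",np.arctan2(w[1],w[0])-np.pi/2)
t=np.array([.4061,.0748]);r=np.array([.503,.0037]);w=t-r;print("tabs",(t+r)/2,B((t+r)/2),np.arctan2(w[1],w[0])-np.pi/2)
for k in((250,70),(70,305)):print("backwall",B(P(*k,.06)))
print("pinB",B(pin),"jar",B(P(57,444,.075)))
E
```

```text
piv [0.60050642 0.05405814] post [0.44234413 0.16505475] 0.19322411544334606 pin [ 0.60953153 -0.00960783] 0.06430246960128554
bay [0.54842419 0.14802798] yaw 0.9588704649387175
batt c [0.44293965 0.02332583] [-0.1627  0.0147] [0.0625821  0.14740468 0.06916776]
long yaw 0.9373784944597827
long yaw 0.9820694705430251
tabs [0.45455 0.03925] [-0.143   0.0144] 0.9377791074728021
backwall [ 0.0348 -0.0885]
backwall [0.0348 0.0858]
pinB [-0.0939 -0.1406] jar [-0.0106  0.1533]
```

```bash
R='{"slide":[0.145,0.538,0],"yaw":0.529}'; python3 -m inch '[{"slide":[0.145,0.538,0],"yaw":0.529},{"slide":[0.145,0.538,0],"yaw":0.529},{"slide":[0.145,0.538,0],"yaw":0.529},{"slide":[0.145,0.538,0],"yaw":0.529},{"slide":[0.145,0.538,0],"yaw":0.529},{"slide":[0.145,0.538,0],"yaw":0.529},{"slide":[0.145,0.538,0],"yaw":0.529},{"slide":[0.145,0.538,0],"yaw":0.529},{"slide":[0.145,0.538,0],"yaw":0.529},{"slide":[0.145,0.538,0],"yaw":0.529},{"slide":[0.145,0.538,0],"yaw":0.529},{"slide":[0.145,0.538,0],"yaw":0.529},{"slide":[0.145,0.538,0],"yaw":0.529},{"slide":[0.145,0.538,0],"yaw":0.529},{"slide":[0.145,0.538,0],"yaw":0.529},{"slide":[0.145,0.538,0],"yaw":0.529},{"slide":[0.145,0.538,0],"yaw":0.529},{"slide":[0.145,0.538,0],"yaw":0.529}]' 128
python3 - <<'E'
from h import *
print(get_obs()["joint_pos"].round(2))
c=camera("wrist");save(c,"w1.png",None,1.3)
E
```

```text
clock: 1.6
position: [0.4051, -0.0313, 0.2421]
ee_rot: [0.888, 0.46, -0.0, -0.0]
ft_force: [0.1, 0.1, -0.3]
grip_width: 0.499
grasp_force: 0.0
[ 0.7  -0.15 -0.66  1.96 -0.09  1.3  -0.54]
```

View pics/w1.png

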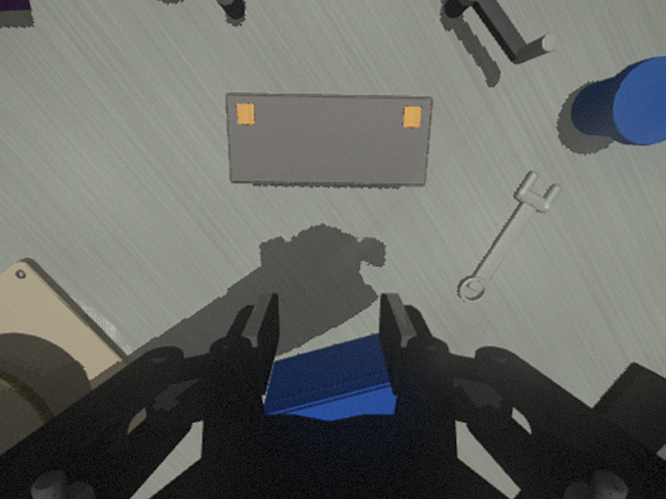

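The battery's top face spans columns 227–432 and rows 94–186. It is square to the tool and centred on it, with the fingers about 20 mm behind its near face. Next I go down.

```bash
python3 -m inch '[{"slide":[0,0,-0.04],"yaw":0},{"slide":[0,0,-0.08],"yaw":0},{"slide":[0,0,-0.12],"yaw":0},{"slide":[0,0,-0.15],"yaw":0},{"slide":[0,0,-0.18],"yaw":0},{"slide":[0,0,-0.195],"yaw":0},{"slide":[0,0,-0.204],"yaw":0},{"slide":[0,0,-0.204],"yaw":0},{"slide":[0,0,-0.204],"yaw":0}]'
python3 - <<'E'
from h import *
c=camera("scene");save(c,"s2.png",(180,120,360,270),4)
E
```

```text
clock: 2.4
position: [0.4057, -0.0305, 0.0388]
ee_rot: [0.887, 0.461, 0.0, -0.0]
ft_force: [0.5, 0.3, 1.0]
grip_width: 0.497
grasp_force: 0.0
```

View pics/s2.png

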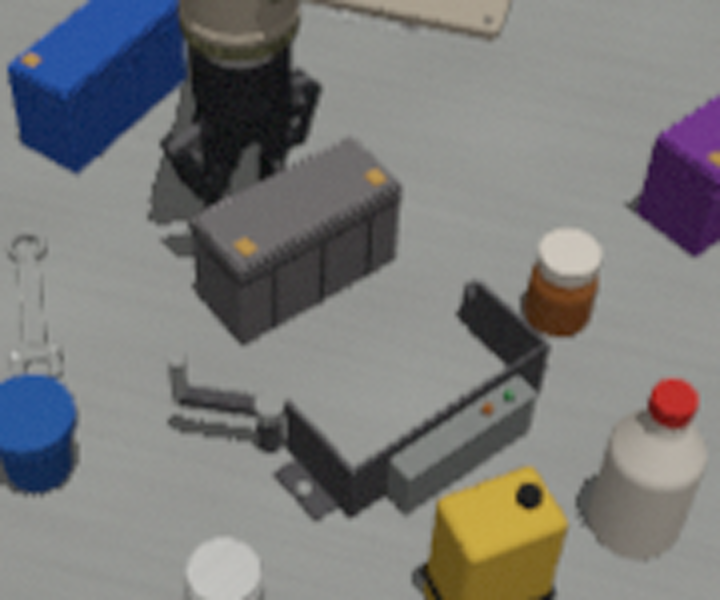

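```bash
python3 -m inch '[{"slide":[0.006,0.008,0],"yaw":0},{"slide":[0.0115,0.0164,0],"yaw":0},{"slide":[0.014,0.019,0],"yaw":0},{"slide":[0.0175,0.0226,0],"yaw":0},{"slide":[0.0225,0.0278,0],"yaw":0},{"slide":[0.028,0.0335,0],"yaw":0},{"slide":[0.0334,0.0391,0],"yaw":0},{"slide":[0.0389,0.0448,0],"yaw":0},{"slide":[0.0443,0.0504,0],"yaw":0},{"slide":[0.0498,0.0561,0],"yaw":0},{"slide":[0.0553,0.0618,0],"yaw":0},{"slide":[0.0585,0.0651,0],"yaw":0},{"slide":[0.0607,0.0674,0],"yaw":0},{"slide":[0.0607,0.0674,0],"yaw":0}]'
cat > look.py <<'E'
from geo import *
import sys
B=lambda p:np.array([(p-bay)@ex,(p-bay)@ey]).round(4)
o=get_obs();print("tcp bay",B(o["position"][:2]),o["position"][2],o["ft_force"].round(1))
for n in("top","scene"):
    c=camera(n);hsv=cv2.cvtColor(c["frame"],cv2.COLOR_RGB2HSV);m=cv2.inRange(hsv,(8,100,120),(22,255,255))
    k,l,s,ce=cv2.connectedComponentsWithStats(m)
    for i in range(1,k):
        p=ray(c,*ce[i],.094)
        b=B(p[:2])
        if 10<s[i,4]<90 and abs(b[1])<.1 and -.25<b[0]<.1: print(n,"tab",b,s[i,4],ce[i].round(1))
    pickle.dump(c,open("now_"+n+".pkl","wb"))
E
python3 look.py
```

```text
clock: 3.62
position: [0.4665, 0.0363, 0.0392]
ee_rot: [0.887, 0.461, -0.0, 0.001]
ft_force: [-3.6, -3.6, 1.9]
grip_width: 0.497
grasp_force: 0.0
tcp bay [-0.1385  0.0029] 0.0391947029872934 [-3.6 -3.6  1.9]
top tab [-0.073  -0.0567] 17 [256.4 179.9]
top tab [-0.0757  0.0642] 29 [226.9 221.1]
scene tab [-0.073   0.0646] 15 [285.1 178.3]
scene tab [-0.0732 -0.0553] 15 [252.4 197.4]
```

```bash
python3 -m inch '[{"slide":[0.002,0.0026,0],"yaw":0},{"slide":[0.006,0.0078,0],"yaw":0},{"slide":[0.011,0.0142,0],"yaw":0},{"slide":[0.016,0.0207,0],"yaw":0},{"slide":[0.021,0.0271,0],"yaw":0},{"slide":[0.026,0.0336,0],"yaw":0},{"slide":[0.031,0.04,0],"yaw":0},{"slide":[0.036,0.0465,0],"yaw":0},{"slide":[0.041,0.053,0],"yaw":0},{"slide":[0.045,0.0581,0],"yaw":0},{"slide":[0.0485,0.0626,0],"yaw":0},{"slide":[0.051,0.0659,0],"yaw":0},{"slide":[0.0521,0.0673,0],"yaw":0},{"slide":[0.0521,0.0673,0],"yaw":0}]'
python3 look.py
```

```text
clock: 4.88
position: [0.5186, 0.1035, 0.039]
ee_rot: [0.887, 0.461, -0.0, 0.001]
ft_force: [-4.2, -4.6, 3.0]
grip_width: 0.495
grasp_force: 0.0
tcp bay [-0.0536 -0.0011] 0.03903636041788 [-4.2 -4.6  3. ]
top tab [0.0095 0.0603] 28 [199.3 198.5]
scene tab [0.0115 0.0607] 16 [303.6 196.8]
scene tab [ 0.0118 -0.0598] 20 [270.3 217.8]
```

```bash
python3 -m inch '[{"slide":[0.0012,0.0016,0],"yaw":0},{"slide":[0.0023,0.0033,0],"yaw":0},{"slide":[0.0034,0.0049,0],"yaw":0},{"slide":[0.0046,0.0065,0],"yaw":0},{"slide":[0.0046,0.0065,0],"yaw":0}]'
python3 -m inch '[{"slide":[0.0006,0.0008,0],"yaw":0},{"slide":[0.0012,0.0016,0],"yaw":0},{"slide":[0.0012,0.0016,0],"yaw":0}]';python3 look.py
```

```text
clock: 5.4
position: [0.5232, 0.1095, 0.0391]
ee_rot: [0.888, 0.461, -0.0, 0.001]
ft_force: [-3.9, -6.2, 4.7]
grip_width: 0.493
grasp_force: 0.0
clock: 5.65
position: [0.5242, 0.1109, 0.0391]
ee_rot: [0.888, 0.461, -0.001, 0.001]
ft_force: [-5.0, -6.9, 6.2]
grip_width: 0.5
grasp_force: 0.0
tcp bay [-0.0443 -0.0015] 0.03908560338422673 [-5.  -6.9  6.2]
top tab [0.0187 0.0596] 28 [196.4 196. ]
scene tab [0.021  0.0606] 16 [305.9 198.9]
scene tab [ 0.0208 -0.0596] 20 [272.5 220. ]
```

```bash
for i in 1 2; do python3 -m inch '[{"slide":[0.0006,0.0008,0],"yaw":0},{"slide":[0.0012,0.0016,0],"yaw":0},{"slide":[0.0012,0.0016,0],"yaw":0}]' | grep -E "posi|ft"; done;python3 look.py
```

```text
position: [0.5251, 0.1121, 0.039]
ft_force: [-6.8, -9.5, 8.4]
position: [0.5252, 0.1119, 0.0389]
ft_force: [-13.3, -16.2, 15.1]
tcp bay [-0.0429 -0.0018] 0.038852730702223406 [-13.3 -16.2  15.1]
top tab [0.0201 0.0597] 28 [195.9 195.6]
scene tab [0.0219 0.0603] 16 [306.1 199.1]
scene tab [ 0.0225 -0.0601] 19 [272.7 220.5]
```

The push has stalled at about 25 N and the battery isn't moving any further, so it is home. I back off, rise, close the fingers and look.

```bash
python3 -m inch '[{"slide":[-0.001,-0.0014,0],"yaw":0},{"slide":[-0.003,-0.0043,0],"yaw":0},{"slide":[-0.01,-0.0143,0],"yaw":0},{"slide":[-0.02,-0.0285,0],"yaw":0},{"slide":[-0.03,-0.043,0],"yaw":0},{"slide":[-0.03,-0.043,0.03],"yaw":0},{"slide":[-0.03,-0.043,0.065],"yaw":0},{"slide":[-0.03,-0.043,0.101],"yaw":0},{"slide":[-0.03,-0.043,0.101],"yaw":0}]'
python3 -m inch '[{"slide":[0,0,0],"yaw":0},{"slide":[0,0,0],"yaw":0},{"slide":[0,0,0],"yaw":0}]' 255
python3 look.py
cat > plan.py <<'E'
from geo import *
o=get_obs();p0=o["position"];q=o["ee_rot"];yaw=2*np.arctan2(q[1],q[0]);by=np.arctan2(ex[1],ex[0])
W=lambda b:bay+b[0]*ex+b[1]*ey
pv=np.array([-.047,-.0975]);off=.017
def pose(th,gap=0):
    ph=np.radians(min(th-90,75));u=np.array([np.cos(ph),np.sin(ph)]);t=np.radians(th)
    b=pv+.065*np.array([np.cos(t),np.sin(t)])-u*(off+gap)
    return np.r_[W(b)-p0[:2],by+ph-yaw].round(4)
E
python3 - <<'E'
from plan import *
print("yaw",yaw,by,"approach",pose(222.5,.02))
c=pickle.load(open("now_top.pkl","rb"));save(c,"t3.png",(170,110,340,270),3.6)
E
```

```text
clock: 7.1
position: [0.4994, 0.0734, 0.1459]
ee_rot: [0.887, 0.461, 0.004, 0.002]
ft_force: [0.6, 0.6, 0.3]
grip_width: 0.497
grasp_force: 0.0
clock: 7.35
position: [0.4957, 0.0724, 0.1384]
ee_rot: [0.887, 0.461, -0.001, -0.0]
ft_force: [0.6, 0.5, 0.3]
grip_width: 0.077
grasp_force: 0.0
tcp bay [-0.0922 -0.0002] 0.13839640934918704 [0.6 0.5 0.3]
top tab [ 0.0225 -0.0612] 14 [225.7 155.1]
top tab [0.0201 0.0597] 28 [195.9 195.6]
scene tab [0.0219 0.0603] 16 [306.1 199.1]
scene tab [ 0.0222 -0.0598] 20 [272.8 220.4]
yaw 0.9589127973725399 0.9588704649387175 approach [ 0.1377 -0.1119  1.309 ]
```

View pics/t3.png

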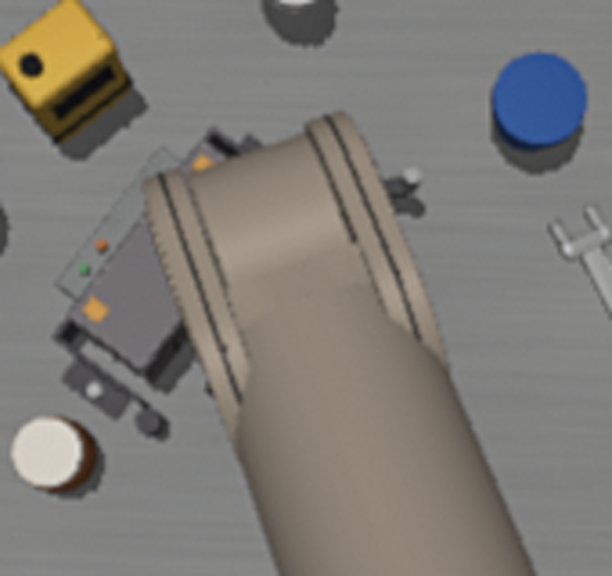

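The battery is inside the bay with its tabs at (202,163) and (95,309). The pin is unmoved at (412,177). Next I go behind the pin.

```bash
python3 -m inch '[{"slide":[0.02,-0.016,0.02],"yaw":0.12},{"slide":[0.045,-0.036,0.02],"yaw":0.24},{"slide":[0.07,-0.056,0.02],"yaw":0.36},{"slide":[0.095,-0.076,0.02],"yaw":0.48},{"slide":[0.12,-0.096,0.02],"yaw":0.6},{"slide":[0.138,-0.112,0.02],"yaw":0.72},{"slide":[0.138,-0.112,0.02],"yaw":0.84},{"slide":[0.138,-0.112,0.02],"yaw":0.96},{"slide":[0.138,-0.112,0.02],"yaw":1.08},{"slide":[0.138,-0.112,0.02],"yaw":1.2},{"slide":[0.138,-0.112,0.02],"yaw":1.309},{"slide":[0.138,-0.112,0.02],"yaw":1.309},{"slide":[0.138,-0.112,-0.01],"yaw":1.309},{"slide":[0.138,-0.112,-0.04],"yaw":1.309},{"slide":[0.138,-0.112,-0.059],"yaw":1.309},{"slide":[0.138,-0.112,-0.059],"yaw":1.309},{"slide":[0.138,-0.112,-0.059],"yaw":1.309}]'
python3 - <<'E'
from plan import *
print(o["joint_pos"].round(2))
for th in range(222,85,-6): print(th,pose(th))
c=camera("scene");save(c,"s4.png",(200,130,380,270),4)
E
```

```text
clock: 8.87
position: [0.6338, -0.039, 0.0795]
ee_rot: [0.424, 0.906, -0.0, -0.001]
ft_force: [0.1, 0.7, 1.5]
grip_width: 0.001
grasp_force: 0.0
[ 0.59  0.64 -0.83  1.57  0.5   1.16  0.36]
222 [-0.0138  0.015   0.0023]
216 [-0.0206  0.0145  0.0023]
210 [-0.0274  0.0147  0.0023]
204 [-0.0341  0.0157  0.0023]
198 [-0.0407  0.0173  0.0023]
192 [-0.0471  0.0197  0.0023]
186 [-0.0532  0.0227  0.0023]
180 [-0.059   0.0263  0.0023]
174 [-0.0643  0.0305  0.0023]
168 [-0.0692  0.0352  0.0023]
162 [-0.0743  0.0399 -0.0501]
156 [-0.0796  0.0445 -0.1548]
150 [-0.0843  0.0497 -0.2595]
144 [-0.0885  0.0553 -0.3643]
138 [-0.0921  0.0614 -0.469 ]
132 [-0.095   0.0678 -0.5737]
126 [-0.0973  0.0745 -0.6784]
120 [-0.0988  0.0813 -0.7831]
114 [-0.0996  0.0883 -0.8879]
108 [-0.0997  0.0953 -0.9926]
102 [-0.099   0.1023 -1.0973]
96 [-0.0976  0.1092 -1.202 ]
90 [-0.0955  0.1159 -1.3067]
```

View pics/s4.png

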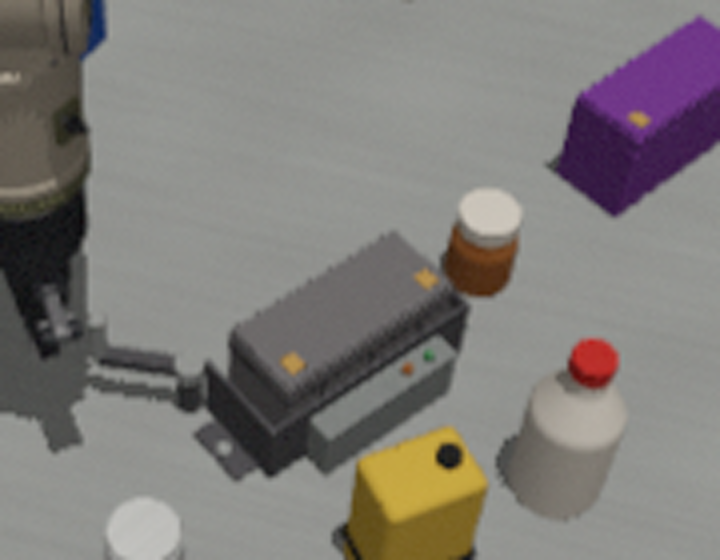

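The battery is seated and the gripper (50,320) is behind the pin (95,335). Now the sweep along the arc.

```bash
python3 -m inch '[{"slide":[-0.007,0.0075,0],"yaw":0},{"slide":[-0.0138,0.015,0],"yaw":0},{"slide":[-0.0206,0.0145,0],"yaw":0},{"slide":[-0.0274,0.0147,0],"yaw":0},{"slide":[-0.0341,0.0157,0],"yaw":0},{"slide":[-0.0407,0.0173,0],"yaw":0},{"slide":[-0.0471,0.0197,0],"yaw":0},{"slide":[-0.0532,0.0227,0],"yaw":0},{"slide":[-0.059,0.0263,0],"yaw":0},{"slide":[-0.0643,0.0305,0],"yaw":0},{"slide":[-0.0692,0.0352,0],"yaw":0},{"slide":[-0.0692,0.0352,0],"yaw":0}]'
python3 - <<'E'
from plan import *
for th in range(168,80,-6): print(th,pose(th))
c=camera("scene");save(c,"s5.png",(200,130,380,270),4)
E
```

```text
clock: 9.92
position: [0.5642, -0.002, 0.0803]
ee_rot: [0.422, 0.906, 0.0, -0.0]
ft_force: [-0.4, 0.5, 0.1]
grip_width: -0.005
grasp_force: 0.0
168 [ 0.0004 -0.0017 -0.002 ]
162 [-0.0047  0.0029 -0.0543]
156 [-0.0099  0.0076 -0.159 ]
150 [-0.0147  0.0127 -0.2638]
144 [-0.0189  0.0184 -0.3685]
138 [-0.0225  0.0244 -0.4732]
132 [-0.0254  0.0308 -0.5779]
126 [-0.0276  0.0375 -0.6826]
120 [-0.0292  0.0444 -0.7874]
114 [-0.03    0.0514 -0.8921]
108 [-0.0301  0.0584 -0.9968]
102 [-0.0294  0.0654 -1.1015]
96 [-0.028   0.0723 -1.2062]
90 [-0.0259  0.079  -1.311 ]
84 [-0.0231  0.0854 -1.4157]
```

View pics/s5.png

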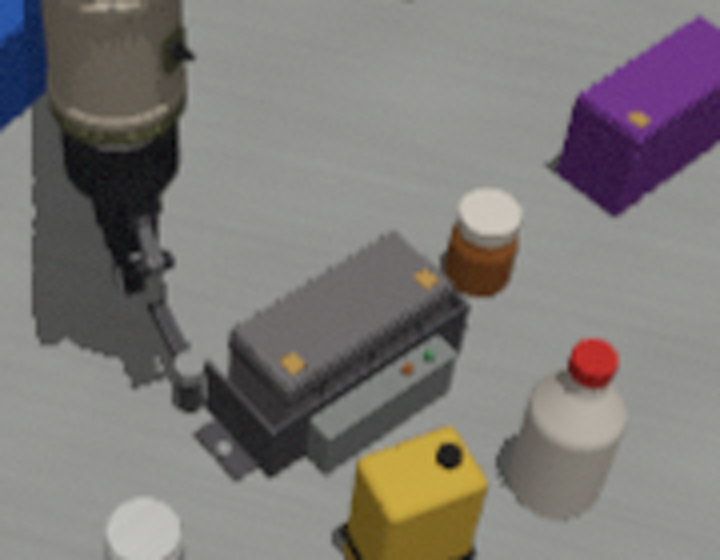

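The keeper followed, with its pin at the fingertips near (145,265). I carry on to the stop.

```bash
python3 -m inch '[{"slide":[-0.0047,0.0029,0],"yaw":-0.054},{"slide":[-0.0099,0.0076,0],"yaw":-0.159},{"slide":[-0.0147,0.0127,0],"yaw":-0.264},{"slide":[-0.0189,0.0184,0],"yaw":-0.369},{"slide":[-0.0225,0.0244,0],"yaw":-0.473},{"slide":[-0.0254,0.0308,0],"yaw":-0.578},{"slide":[-0.0276,0.0375,0],"yaw":-0.683},{"slide":[-0.0292,0.0444,0],"yaw":-0.787},{"slide":[-0.03,0.0514,0],"yaw":-0.892},{"slide":[-0.0301,0.0584,0],"yaw":-0.997},{"slide":[-0.0294,0.0654,0],"yaw":-1.102},{"slide":[-0.028,0.0723,0],"yaw":-1.206},{"slide":[-0.0265,0.077,0],"yaw":-1.31},{"slide":[-0.0265,0.077,0],"yaw":-1.31}]'
python3 - <<'E'
from plan import *
print((p0[:2]-bay)@ex,(p0[:2]-bay)@ey,yaw-by,o["ft_force"])
c=camera("scene");save(c,"s6.png",(200,130,380,270),4)
E
```

```text
clock: 11.13
position: [0.5388, 0.0748, 0.0804]
ee_rot: [0.888, 0.46, 0.0, -0.0]
ft_force: [-0.1, 0.3, -0.5]
grip_width: 0.001
grasp_force: 0.0
-0.06547998829652776 -0.03423528719226983 -0.00397278134510215 [-0.12193192  0.27514311 -0.4625667 ]
```

View pics/s6.png

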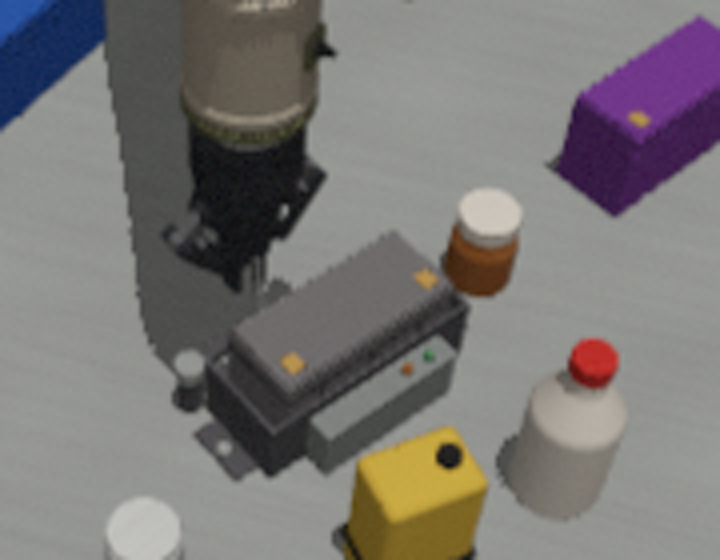

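```bash
for i in 1 2 3; do python3 -m inch '[{"slide":[0.0006,0.0008,0],"yaw":0},{"slide":[0.0012,0.0016,0],"yaw":0},{"slide":[0.0012,0.0016,0],"yaw":0}]' | grep -E "posi|ft"; done
```

```text
position: [0.5401, 0.0744, 0.0803]
ft_force: [0.9, -0.7, -0.1]
position: [0.5412, 0.0762, 0.0803]
ft_force: [-0.7, 0.5, 0.5]
position: [0.5418, 0.0771, 0.0802]
ft_force: [-5.8, -3.7, 3.3]
```

```bash
for i in 1 2; do python3 -m inch '[{"slide":[0.0006,0.0008,0],"yaw":0},{"slide":[0.0012,0.0016,0],"yaw":0},{"slide":[0.0012,0.0016,0],"yaw":0}]' | grep -E "posi|ft"; done
```

```text
position: [0.542, 0.0773, 0.08]
ft_force: [-10.7, -8.2, 8.0]
position: [0.5421, 0.0774, 0.0797]
ft_force: [-16.0, -12.7, 12.7]
```

That is a firm stop. I retreat, clear the view and check.

```bash
python3 -m inch '[{"slide":[-0.002,-0.003,0],"yaw":0},{"slide":[-0.006,-0.009,0],"yaw":0},{"slide":[-0.015,-0.022,0],"yaw":0},{"slide":[-0.025,-0.036,0],"yaw":0},{"slide":[-0.03,-0.043,0.03],"yaw":0},{"slide":[-0.03,-0.043,0.07],"yaw":0},{"slide":[-0.03,-0.043,0.11],"yaw":0},{"slide":[-0.03,-0.08,0.15],"yaw":0},{"slide":[-0.03,-0.12,0.15],"yaw":0},{"slide":[-0.03,-0.16,0.15],"yaw":0},{"slide":[-0.03,-0.2,0.15],"yaw":0},{"slide":[-0.03,-0.24,0.15],"yaw":0},{"slide":[-0.03,-0.28,0.15],"yaw":0},{"slide":[-0.03,-0.32,0.15],"yaw":0},{"slide":[-0.03,-0.32,0.15],"yaw":0},{"slide":[-0.03,-0.32,0.15],"yaw":0}]'
python3 look.py; python3 - <<'E'
from h import *
import pickle
c=pickle.load(open("now_top.pkl","rb"));save(c,"t7.png",(130,80,330,240),4)
E
```

```text
clock: 13.77
position: [0.5141, -0.2418, 0.2299]
ee_rot: [0.889, 0.459, 0.0, -0.0]
ft_force: [-0.0, 0.7, -0.2]
grip_width: -0.003
grasp_force: 0.0
tcp bay [-0.3388 -0.1959] 0.22988991227919628 [-0.   0.7 -0.2]
top tab [ 0.0196 -0.0603] 27 [226.4 156.1]
top tab [0.0201 0.0597] 28 [195.9 195.6]
scene tab [0.0219 0.0603] 16 [306.1 199.1]
scene tab [ 0.0222 -0.0598] 20 [272.8 220.4]
```

View pics/t7.png

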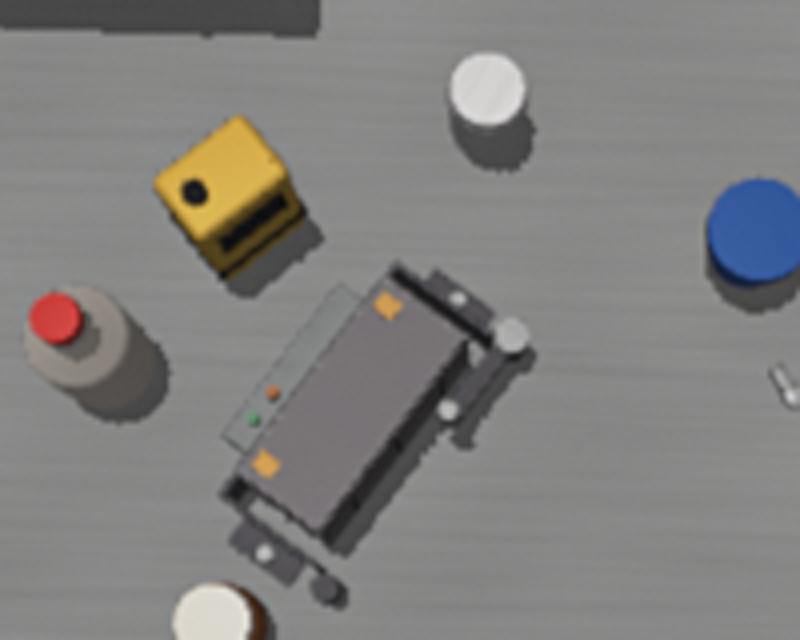

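The battery is home against the back wall, with tabs at (388,306) and (265,464). The pin is at (449,410), on the line from the pivot (512,334) to the post (328,586), and the bystanders haven't moved. I check the keeper's angle and hand in if it is closed.

```bash
python3 - <<'E'
from geo import *
c=pickle.load(open("now_top.pkl","rb"))
p=ray(c,130+449.5/4-.5,80+410.5/4-.5,.085)[:2]-piv
a=np.degrees(np.arctan2(p@ey,p@ex));print(p@ex,p@ey,a)
if a<94: print(hand_in())
E
```

```text
-0.00025351836459123686 0.06399941096941844 90.22696234425611
the job is handed in; nothing more can be done
None
```

The battery sits fully home against the back of the bay, the keeper is closed across the mouth (measured about 90°, at its stop), the bystanders in view in the last picture had not moved, and the job was handed in about 14 s into the 58 s limit.

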